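# Draw a case tray out of the drying rack with a pull hook

## Task

The yellow tray with two plaster casts has been pushed too far under the wire drying rack. Pick up the red-handled pull hook, drop its blade inside the tray behind the rim at the rack's open front, and gently drag the tray straight out until all of it stands on the bench in front of the rack, casts still sitting upright in it; then set the hook down on the bench clear of the tray. Do not touch the tray or casts with the gripper, do not tip the tray, and leave everything else on the bench as it is.

Things in the scene. Friction and masses are not known exactly. Their poses are not given: they have to be found in the camera images.
- rack: Fixed wire drying rack left of the robot, 240 mm deep (x), 360 wide (y), roof wires 154 to 166 mm above the bench. Origin: on the bench under its middle. Open front faces its own -x (roughly the robot's right): front edge at x = -120 mm. Legs at x = +-120, y = +-180, 12 mm thick; under the roof there is only the tray. Small pots on the roof's rear left corner, up to 215 mm high.
- rack_front (a point): Middle of the rack's front roof wire, 160 mm above the bench; axes as the rack's.
- tray: Loose yellow plastic tray, 130 mm (x) by 150 (y), 28 high, walls and floor 4 mm, about 0.25 kg plus casts; slides on the bench. Origin: centre of its underside. Its -x side is at the rack's open front and starts 10 to 70 mm inside the rack's front edge, turned up to 0.15 rad from it. The casts leave about 50 mm free behind the front wall.
- tray_rim (a point): Middle of the top edge of the tray's front wall (tray x = -63 mm, z = 28 mm): hook behind this wall. Axes as the tray's.
- tray_rear_left (a point): Outer rear corner of the tray's underside at tray x = +65, y = +75 mm.
- tray_rear_right (a point): Outer rear corner of the tray's underside at tray x = +65, y = -75 mm.
- cast_a: Loose plaster dental cast, about 54 x 54 x 27 mm high, 0.11 kg, standing in the rear half of the tray. Origin: centre of its underside.
- cast_b: Second plaster cast, like the first, beside it.
- hook_handle (a point): Centre of the pull hook's red handle, a block 100 mm long (x), 30 wide (y), 46 high; it stands on its flat underside, 23 mm below this point. Grip it from above across the 30 mm. +x points to the blade. Tool 212 mm long, 0.22 kg, balance 10 to 20 mm ahead of this point. An 8 mm rod runs forward, its axis 17 mm above this point.
- hook_blade (a point): Foot of the hook's blade: middle of the lower edge of its face towards the handle, 158 mm ahead (+x) of the handle's centre and 21 mm below it. The blade is a flat steel plate 4 mm thick (from this face forward), 36 mm wide, hanging 34 mm below the underside of the rod.
- articulator: Bystander, loose, leave alone: dark steel dental articulator, 90 x 75 x 108 mm high. Origin: centre of its underside.
- monomer: Bystander, loose, leave alone: white round bottle with blue cap, 60 mm diameter, 150 mm high. Origin: centre of its underside.
- mixbowl: Bystander, loose, leave alone: green mixing bowl, 90 mm diameter, 60 mm high. Origin: centre of its underside.
- waxjar: Bystander, loose, leave alone: amber jar with red lid, 70 mm diameter, 70 mm high. Origin: centre of its underside.
- spatula: Bystander, loose, leave alone: spatula lying flat, 190 mm long. Origin: about the middle of its length, on the bench.
- cup: Bystander, loose, leave alone: blue mug, 76 mm diameter, 90 mm high. Origin: centre of its underside.
There are look-alikes about, which are no part of the job. Leave any black or green look-alike of the cast_b alone.

How it is judged:
On the way, in this order (a step that is already met when the one before it is completed fails the run):
1. the hook's blade is down inside the tray, behind its front wall, the tray still under the rack (moved less than 30 mm) (x of hook_blade in the frame of tray between -0.066 and 0 m and y of hook_blade in the frame of tray between -0.075 and 0.075 m and z of hook_blade in the frame of tray below 0.025 m and distance of tray from where it was at the start of the episode below 0.03 m), for 0.1 s.
2. with the blade still inside the tray and pressing on it, the tray has been drawn at least 80 mm (x of hook_blade in the frame of tray between -0.066 and 0 m and y of hook_blade in the frame of tray between -0.075 and 0.075 m and z of hook_blade in the frame of tray below 0.025 m and distance of tray from where it was at the start of the episode above 0.08 m and contact force between hook and tray above 0.2 N), for 0.05 s.
At the end, for the whole second after the job is handed in: All of the tray flat and still on the bench before the rack (rear corners past its front edge within 5 mm, tray centre within 400 mm of rack middle, 200 sideways), casts upright (0.2 rad) in it; hook released, still, on the bench (handle centre under 40, blade foot under 45 mm), off the tray (x of each of tray_rear_left, tray_rear_right in the frame of rack below -0.115 m and x of tray in the frame of rack above -0.4 m and y of tray in the frame of rack between -0.2 and 0.2 m and height (world z) of tray below 0.006 m and angle between tray's own z axis and vertical below 0.06 rad and linear speed of each of tray, hook below 0.02 m/s and x of cast_a in the frame of tray between -0.061 and 0.061 m and y of cast_a in the frame of tray between -0.071 and 0.071 m and z of each of cast_a, cast_b in the frame of tray below 0.012 m and angle between each of cast_a, cast_b's own z axis and vertical below 0.2 rad and x of cast_b in the frame of tray between -0.061 and 0.061 m and y of cast_b in the frame of tray between -0.071 and 0.071 m and height (world z) of hook_handle below 0.04 m and height (world z) of hook_blade below 0.045 m and contact force between hook and tray below 0.05 N); the robot touches nothing.
It fails at once if the gripper or arm touches the tray or a cast (contact force between any of the fingers, the arm and tray above 0.5 N or contact force between any of the fingers, the arm and cast_a above 0.5 N or contact force between any of the fingers, the arm and cast_b above 0.5 N).
It fails at once if the tray is tipped by more than 0.25 rad (angle between tray's own z axis and vertical above 0.25 rad).
It fails at once if a bystander is moved by more than 30 mm or tipped (distance of any of articulator, monomer, mixbowl, waxjar, spatula, cup from where it was at the start of the episode above 0.03 m or angle between any of articulator, monomer, mixbowl, waxjar, cup's own z axis and vertical above 0.4 rad).
It also fails if it takes over 54 s, if anything falls off the work surface, if the arm or the gripper's body presses on something with over 40 N, if the wrist force passes 120 N, or if a joint passes its speed limit or range.

## Robot

A 7-joint arm with a two-finger parallel gripper is mounted at the origin on the work surface. World frame = base frame: x ahead of the robot, y to its left, z up, the work surface at z = 0. Lengths are in m, angles in rad, forces in N, time in s.
With the tool pointing down it reaches from about 0.4 to 0.85 m from the base axis. Payload 4.5 kg.
Tool frame: the origin (TCP) lies between the finger pads; the fingertips stand 11 mm ahead of it and the grasp point (between the pads) lies 8 mm behind it (r.nose_length is the distance from the TCP to the fingertips, in m); z points along the fingers, y is the line along which they close (so a half turn about z gives the same grasp; the last joint's range is limited). The gripper opens to 88 mm and grips with 3 to 60 N. Pads are 18 mm wide; open, the fingers measure 123 mm over their backs; the gripper's body (75 mm by 187 mm) begins 45 mm behind the grasp point.
Start: joints at [-1.118, 0.689, -0.195, 1.565, 0.157, 0.902, -0.215], TCP at [0.254, 0.571, 0.25] pointing down, gripper open.
Joint ranges: [-3.01, 3.01], [-0.46, 2.08], [-1.47, 1.51], [0.13, 2.56], [-1, 4.14], [0.04, 2.09], [-2.66, 2.66]. Speed limits (rad/s): [2.57, 2.57, 3.14, 3.14, 3.14, 3.14, 3.14].

## Interface

Orientations are given as a unit quaternion [x, y, z, w].
In Python, from plant import get_state, snapshot, camera_model, r gives the robot as it stands.
- The arm moves only by the shell command python3 -m inch 'ROWS' [FORCE]. ROWS is text: rows parted by semicolons, each of 7 numbers parted by spaces: the opening, from -1 (shut) to 1 (fully open), then the shift along the tool's x, y, z in m, then the turn, a rotation vector about the tool's x, y, z in rad. A call has 1 to 20 rows; each row shifts and turns the commanded pose from where the row before left it, along the tool's axes as they then stand; what a row does not reach is not made up. A row lasts 1/12 s, in which the tool goes at most 41.7 mm and 7.16 degrees, less where a joint would pass 70% of its speed; a pose out of reach is approached as far as the arm can. A call is refused whole if a number of a shift passes 0.0417 or a number of a turn 0.125, either way. A call with a gripper value outside its range is refused whole. The fingers move at their own pace and stop on an object; FORCE is the grip in N (left out, the last holds). Time passes only in rows, so rows that do not move let the fingers close. It gives the time, the measured TCP pose, the force, the opening and the grip force at its end, in the units of the state.
- get_state(): the state, without advancing time (a new reading comes with each control period).
- snapshot(name): name is "scene" or "top" or "wrist"; returns (picture, depth): 400x640x3 uint8, red, green, blue; 400x640 float32, m along the optical axis (not along the pixel's ray), 0 where there is no reading.
- camera_model(name): a dict with "intrinsics" (3x3 intrinsics, pixels), "dist" ([k1, k2, p1, p2, k3] as OpenCV has them; the pictures are not rectified), "view" (4x4, takes a point from world to camera coordinates). Camera axes: x right, y down, z forward; pixel columns grow to the right and rows downward; lengths in m; the calibration is good to about 2 mm. A picture is of the moment at which its call begins: read the wrist's pose just before it. camera_model takes no time and is no camera call; for the wrist camera it gives the pose at the moment of the call.
- r.finish_job(): hands the job in; it is judged then, once.
The state is a dict: "clock": time; "q": joint angles; "qd": joint speeds; "joint_torque": joint torques, N m; "tool_pos": TCP position; "eef_rot": TCP orientation; "contact_force": force on the tool from outside, world axes, zero at the start; "moment": the same for the moment, N m; "opening": opening from 0.0 (shut) to 1.0 (fully open); "finger_force": force on a finger pad.
Only numpy, scipy, OpenCV 4.12 (cv2) and the standard library are available. Lean on these libraries where they do the work, as an engineer would, in place of code of your own. Each camera call takes 0.05 s, during which the arm holds its last target. There are 200 camera calls.

## Working session

There is one attempt and no reset: what is moved stays moved. The work goes in short steps, Python scripts to look and compute and a shell command to move; the robot and the scene stay as the last step left them, time stands still between calls to the robot, and variables do not carry over. Pictures are saved under pics/ and viewed, at most 11 in all, crops included, and the job is handed in when it is done.

```bash
mkdir -p pics; ls; cat > h.py <<'E'
import numpy as np, cv2
from plant import get_state, snapshot, camera_model, r
from scipy.spatial.transform import Rotation as R
def grab(n):
    m=camera_model(n); p,d=snapshot(n); np.savez('last_%s.npz'%n,p=p,d=d,K=m['intrinsics'],D=m['dist'],V=m['view']); return p,d,m
def load(n):
    z=np.load('last_%s.npz'%n); return z['p'],z['d'],dict(intrinsics=z['K'],dist=z['D'],view=z['V'])
def rays(m,uv):
    K=np.array(m['intrinsics'],float);D=np.array(m['dist'],float);V=np.array(m['view'])
    n=cv2.undistortPoints(np.array(uv,float).reshape(-1,1,2),K,D)[:,0]
    return -V[:3,:3].T@V[:3,3], np.c_[n,np.ones(len(n))]@V[:3,:3]
def onplane(m,uv,z):
    c,d=rays(m,uv); return c+d*((z-c[2])/d[:,2])[:,None]
def cloud(p,d,m):
    v,u=np.mgrid[0:400,0:640]; c,q=rays(m,np.c_[u.ravel(),v.ravel()])
    return (c+q*d.reshape(-1,1)).reshape(400,640,3)
E
python3 - <<'E'
from h import *
for n in ("top","scene"):
    p,d,m=grab(n); cv2.imwrite('pics/%s0.png'%n,p[:,:,::-1])
s=get_state(); print(s['tool_pos'],s['eef_rot'],s['opening'],s['clock'])
E
```

```text
pics
[0.25398676 0.57046849 0.24900463] [ 2.07830401e-01  9.78164535e-01 -8.09121573e-04 -1.06547449e-04] 1.0012882947281487 0.1
```

View pics/top0.png

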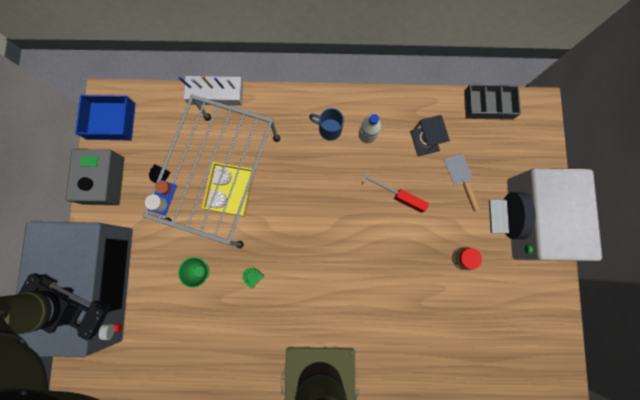

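View pics/scene0.png

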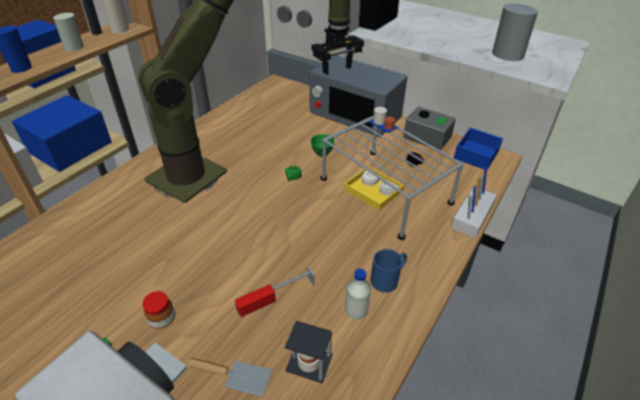

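Top view: the rack is at about (210,170) with its open front on the right. The yellow tray is at (228,190). The red hook handle is at (411,200) with its blade near (365,180), already pointing at the rack. Mug (331,123), bottle (370,128) and articulator (430,135) are above the pull path. Next I'll measure these.

```bash
python3 - <<'E'
from h import *
p,d,m=load('top'); P=cloud(p,d,m); hsv=cv2.cvtColor(p,cv2.COLOR_RGB2HSV)
H,S,V=[hsv[:,:,i].astype(int) for i in range(3)]
def rep(name,mask,box,z):
    u0,v0,u1,v1=box; k=np.zeros_like(mask); k[v0:v1,u0:u1]=mask[v0:v1,u0:u1]
    vv,uu=np.nonzero(k); pts=onplane(m,np.c_[uu,vv],z)[:,:2]; Z=P[vv,uu,2]
    rc=cv2.minAreaRect(pts.astype(np.float32)); print(name,len(uu),'rect',np.round(rc[0],3),np.round(rc[1],3),'ang',round(rc[2],1),'Z',np.round(np.percentile(Z,[5,50,95]),3)); print(np.round(cv2.boxPoints(rc),3).tolist()); return pts,rc
red=((H<8)|(H>172))&(S>150)&(V>90)
rep('handle',red,(385,180,440,220),.046)
rep('waxjar',red,(450,240,490,275),.07)
yel=(H>22)&(H<35)&(S>140)&(V>90)
rep('tray',yel,(195,150,260,225),.028)
rod=(P[:,:,2]>.025)&(P[:,:,2]<.07)&(S<90)
rep('rod',rod,(355,168,400,200),.044)
rep('cup',(H>100)&(H<125)&(S>80),(305,105,348,142),.09)
for n,u,v in [('front legs top R',272,122),('front-near',230,241),('back-far',191,97),('back-near',147,214)]:
    print(n,np.round(onplane(m,[[u,v]],.16),3), np.round(P[v,u],3))
print(camera_model('top')['view'][:3,3])
cv2.imwrite('pics/c1.png',cv2.resize(p[80:260,130:440,::-1],None,fx=2.5,fy=2.5,interpolation=cv2.INTER_CUBIC))
E
```

```text
handle 323 rect [ 0.546 -0.275] [0.1   0.031] ang 62.9 Z [0.007 0.045 0.049]
[[0.5090000033378601, -0.31200000643730164], [0.5360000133514404, -0.3269999921321869], [0.5820000171661377, -0.2370000034570694], [0.5550000071525574, -0.22300000488758087]]
waxjar 365 rect [ 0.371 -0.438] [0.059 0.061] ang 87.4 Z [0.064 0.069 0.073]
[[0.33899998664855957, -0.4659999907016754], [0.4000000059604645, -0.4690000116825104], [0.40299999713897705, -0.4099999964237213], [0.34200000762939453, -0.40700000524520874]]
tray 1073 rect [0.574 0.295] [0.134 0.152] ang 80.7 Z [0.    0.005 0.029]
[[0.4880000054836273, 0.2409999966621399], [0.6380000114440918, 0.21699999272823334], [0.6600000262260437, 0.3490000069141388], [0.5099999904632568, 0.37400001287460327]]
rod 110 rect [ 0.598 -0.182] [0.11  0.035] ang 71.6 Z [0.039 0.043 0.047]
[[0.5640000104904175, -0.2290000021457672], [0.5979999899864197, -0.23999999463558197], [0.6320000290870667, -0.13500000536441803], [0.5989999771118164, -0.12399999797344208]]
cup 597 rect [ 0.774 -0.018] [0.101 0.084] ang 34.3 Z [0.003 0.044 0.089]
[[0.7089999914169312, -0.012000000104308128], [0.7559999823570251, -0.08100000023841858], [0.8389999866485596, -0.02500000037252903], [0.7919999957084656, 0.04500000178813934]]
front legs top R [[0.744 0.148 0.16 ]] [0.743 0.148 0.162]
front-near [[0.406 0.249 0.16 ]] [0.406 0.249 0.161]
back-far [[0.815 0.384 0.16 ]] [0.813 0.382 0.164]
back-near [[0.475 0.479 0.16 ]] [0.475 0.477 0.163]
[0.00650644 0.55117335 1.09444046]
```

View pics/c1.png

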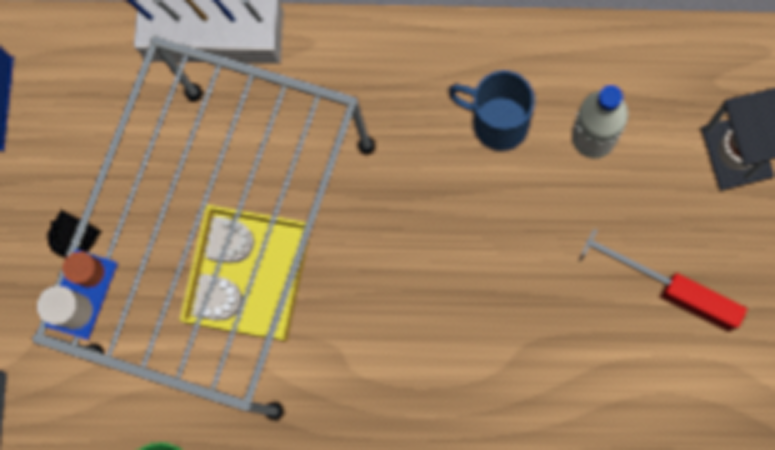

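Crop: the tray's front edge is just under the front roof wire, with about 50 mm of clear floor ahead of the two casts. The hook points towards the tray. An arc about the base at constant radius takes the tool to the handle with the right yaw.

```bash
python3 -m inch '1 -0.0386 -0.0017 -0.005 0 0 0.0625;1 -0.0386 -0.0017 -0.005 0 0 0.0625;1 -0.0386 -0.0017 -0.005 0 0 0.0625;1 -0.0386 -0.0017 -0.005 0 0 0.0625;1 -0.0386 -0.0017 -0.005 0 0 0.0625;1 -0.0386 -0.0017 0 0 0 0.0625;1 -0.0386 -0.0017 0 0 0 0.0625;1 -0.0386 -0.0017 0 0 0 0.0625;1 -0.0386 -0.0017 0 0 0 0.0625;1 -0.0386 -0.0017 0 0 0 0.0625;1 -0.0386 -0.0017 0 0 0 0.0625;1 -0.0386 -0.0017 0 0 0 0.0625;1 -0.0386 -0.0017 0 0 0 0.0625;1 -0.0386 -0.0017 0 0 0 0.0625;1 -0.0386 -0.0017 0 0 0 0.0625;1 -0.0386 -0.0017 0 0 0 0.0625;1 -0.0386 -0.0017 0 0 0 0.0625;1 -0.0386 -0.0017 0 0 0 0.0625;1 -0.0386 -0.0017 0 0 0 0.0625;1 -0.0386 -0.0017 0 0 0 0.0625' && python3 -m inch '1 -0.0386 -0.0017 0 0 0 0.0625;1 -0.0386 -0.0017 0 0 0 0.0625;1 -0.0386 -0.0017 0 0 0 0.0625;1 -0.0386 -0.0017 0 0 0 0.0625;1 -0.0386 -0.0017 0 0 0 0.0625;1 -0.0386 -0.0017 0 0 0 0.0625;1 0 0 0 0 0 0;1 0 0 0 0 0 0'
cat >> h.py <<'E'
def delta(target,yaw):
    s=get_state(); T=R.from_quat(s['eef_rot']); M=T.as_matrix()
    y=np.arctan2(M[1,0],M[0,0]); dy=(yaw-y+np.pi)%(2*np.pi)-np.pi
    print('clock',round(s['clock'],2),'pos',np.round(s['tool_pos'],4),'yaw',round(np.degrees(y),2),'down',np.round(M[:,2],4),'F',np.round(s['contact_force'],2),'open',round(s['opening'],3))
    print('shift tool',np.round(M.T@(np.array(target)-s['tool_pos']),4),'turn z',round(-dy,4))
E
python3 - <<'E'
from h import *
p,d,m=grab('wrist'); cv2.imwrite('pics/w1.png',p[:,:,::-1])
delta([.546+.012*.455,-.275+.012*.89,.02],np.radians(62.9)); print(np.round(get_state()['q'],2))
P=cloud(p,d,m); hsv=cv2.cvtColor(p,cv2.COLOR_RGB2HSV); H,S,V=[hsv[:,:,i].astype(int) for i in range(3)]
k=((H<8)|(H>172))&(S>150)&(V>70)&(abs(P[:,:,2]-.046)<.008)
v,u=np.nonzero(k); q=onplane(m,np.c_[u,v],.046)[:,:2]; rc=cv2.minAreaRect(q.astype(np.float32)); print(len(u),rc,cv2.boxPoints(rc))
E
```

```text
clock: 1.77
tool_pos: [0.6099, -0.0608, 0.2742]
eef_rot: [0.742, 0.671, -0.0, -0.0]
contact_force: [1.4, 0.5, 0.1]
opening: 1.0
finger_force: 0.0
clock: 2.43
tool_pos: [0.5403, -0.2823, 0.2744]
eef_rot: [0.855, 0.519, -0.001, 0.0]
contact_force: [0.6, 0.0, 0.1]
opening: 1.005
finger_force: 0.0
clock 2.48 pos [ 0.5419 -0.2795  0.2743] yaw 62.83 down [-6.e-04  9.e-04 -1.e+00] F [0.7  0.67 0.06] open 0.998
shift tool [0.0178 0.0018 0.2543] turn z -0.0012
[ 0.3   0.64  0.18  1.6  -0.14  0.91  0.06]
1743 ((0.5455430746078491, -0.2752954661846161), (0.09792237728834152, 0.02872321382164955), 63.32709503173828) [[ 0.5107313  -0.3125995 ]
 [ 0.5363979  -0.32549325]
 [ 0.58035487 -0.23799142]
 [ 0.5546883  -0.22509769]]
```

View pics/w1.png

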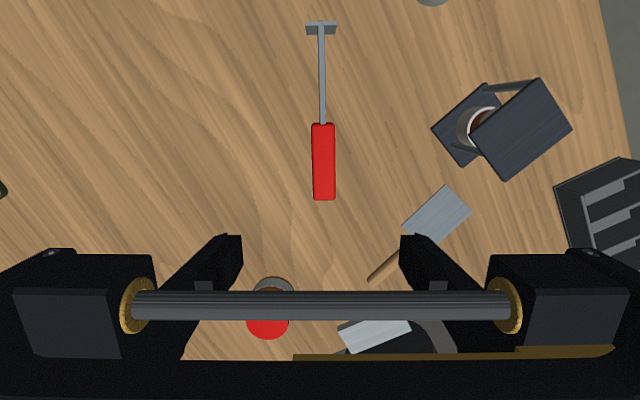

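The wrist view confirms the handle (centre ≈ (323,162) px) aligned with the tool and clear of the spatula. Descend and grip.

```bash
python3 -m inch '1 0.006 0.001 0.032 0 0 -0.004;1 0.006 0.001 0.032 0 0 -0.004;1 0.006 0 0.032 0 0 0;1 0 0 0.032 0 0 0;1 0 0 0.032 0 0 0;1 0 0 0.032 0 0 0;1 0 0 0.032 0 0 0;1 0 0 0.02 0 0 0;1 0 0 0.012 0 0 0;1 0 0 0 0 0 0;1 0 0 0 0 0 0' 45
python3 - <<'E'
from h import *
delta([.546+.012*.455,-.275+.012*.89,.018],np.radians(63.1))
E
```

```text
clock: 3.4
tool_pos: [0.5529, -0.2629, 0.0187]
eef_rot: [0.851, 0.526, 0.0, -0.0]
contact_force: [-0.1, -0.2, -0.7]
opening: 1.001
finger_force: 0.0
clock 3.4 pos [ 0.5529 -0.2629  0.0187] yaw 63.45 down [ 2.e-04  9.e-04 -1.e+00] F [-0.12 -0.16 -0.65] open 1.001
shift tool [-0.0019 -0.0007  0.0007] turn z 0.0062
```

```bash
python3 -m inch '-1 0 0 0 0 0 0;-1 0 0 0 0 0 0;-1 0 0 0 0 0 0;-1 0 0 0 0 0 0;-1 0 0 0 0 0 0;-1 0 0 0 0 0 0;-1 0 0 0 0 0 0;-1 0 0 0 0 0 0;-1 0 0 0 0 0 0;-1 0 0 0 0 0 0;-1 0 0 0 0 0 0;-1 0 0 0 0 0 0' 45
python3 -m inch '-1 0 0 -0.01 0 0 0;-1 0 0 -0.015 0 0 0;-1 0 0 -0.015 0 0 0;-1 0 0 -0.015 0 0 0;-1 0 0 -0.015 0 0 0;-1 0 0 0 0 0 0;-1 0 0 0 0 0 0'
python3 - <<'E'
from h import *
p,d,m=grab('wrist'); cv2.imwrite('pics/w2.png',p[:,:,::-1]); grab('scene')
delta([0,0,0],0)
E
```

```text
clock: 4.4
tool_pos: [0.5523, -0.2642, 0.0187]
eef_rot: [0.851, 0.525, 0.0, 0.0]
contact_force: [-0.2, 0.1, 0.4]
opening: 0.335
finger_force: 45.0
clock: 4.98
tool_pos: [0.5528, -0.2644, 0.0902]
eef_rot: [0.851, 0.525, 0.001, 0.001]
contact_force: [-1.0, 0.4, -2.7]
opening: 0.334
finger_force: 45.0
clock 5.08 pos [ 0.5518 -0.2638  0.0884] yaw 63.36 down [-8.e-04  6.e-04 -1.e+00] F [-0.35  0.34 -2.62] open 0.339
shift tool [-0.0116 -0.6114  0.0891] turn z 1.1059
```

View pics/w2.png

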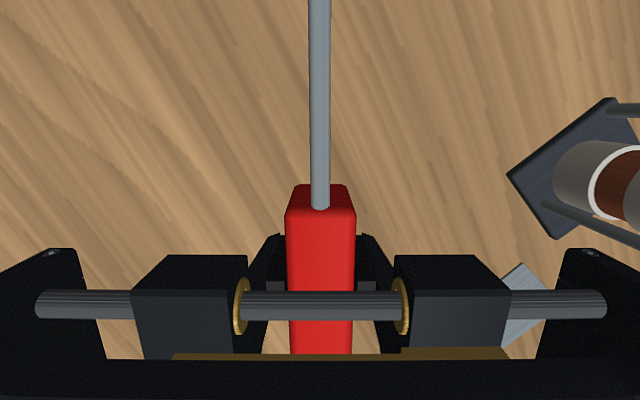

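The handle is held centred (the force matches the hook's weight), with the rod straight ahead at (320,100). Next I'll compute the approach outside the rack front and check the wrist camera's overhang.

```bash
python3 - <<'E'
from h import *
s=get_state(); M=R.from_quat(s['eef_rot']).as_matrix(); V=np.array(camera_model('wrist')['view']); c=-V[:3,:3].T@V[:3,3]
print('cam in tool',np.round(M.T@(c-s['tool_pos']),3))
# blade/rod check in the scene view
p,d,m=load('scene'); hook=s['tool_pos']+.145*M[:,0]-[0,0,.0167]
K=np.array(m['intrinsics']);V=np.array(m['view'])
print('blade px pred',cv2.projectPoints(hook[None],cv2.Rodrigues(V[:3,:3])[0],V[:3,3],K,np.array(m['dist']))[0].ravel())
cv2.imwrite('pics/s1.png',cv2.resize(p[130:330,200:440,::-1],None,fx=3,fy=3,interpolation=cv2.INTER_CUBIC))
t=np.array([np.cos(np.radians(80.7)),np.sin(np.radians(80.7)),0]); C=np.array([.574,.295,0])
for b in (-.165,-.045):
    delta(C+(b-.145)*t+[0,0,.088],np.radians(80.7))
E
```

```text
cam in tool [ 0.074 -0.002 -0.135]
blade px pred [309.73359171 263.72184919]
clock 5.08 pos [ 0.5518 -0.2638  0.0884] yaw 63.36 down [-8.e-04  6.e-04 -1.e+00] F [-0.35  0.34 -2.62] open 0.339
shift tool [ 0.2135 -0.1383  0.0006] turn z -0.3026
clock 5.08 pos [ 0.5518 -0.2638  0.0884] yaw 63.36 down [-8.e-04  6.e-04 -1.e+00] F [-0.35  0.34 -2.62] open 0.339
shift tool [ 0.3281 -0.174   0.0007] turn z -0.3026
```

View pics/s1.png

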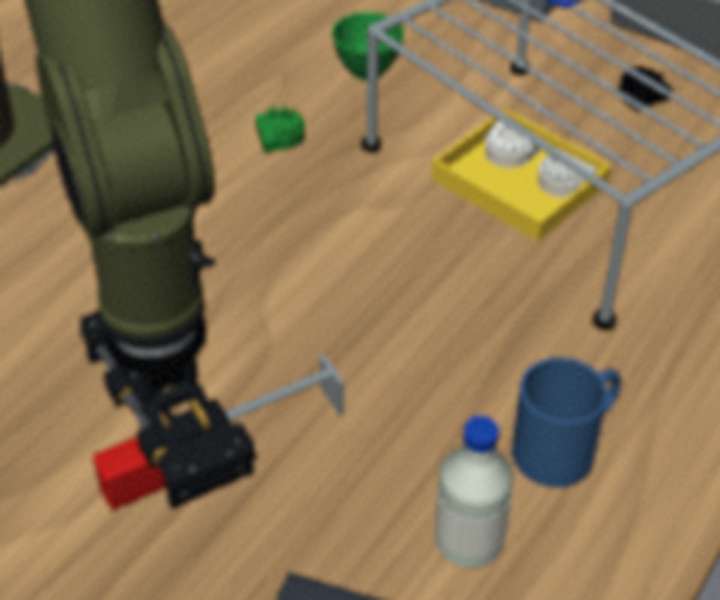

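Scene crop: the blade's foot is at about (333,404) against a predicted (329,401), so the grasp model holds. Now I'll move to just outside the rack front and turn to the tray's heading.

```bash
python3 -m inch '-1 0.0267 -0.0173 0 0 0 0;-1 0.0267 -0.0173 0 0 0 0;-1 0.0267 -0.0173 0 0 0 0;-1 0.0267 -0.0173 0 0 0 0;-1 0.0267 -0.0173 0 0 0 0;-1 0.0267 -0.0173 0 0 0 0;-1 0.0267 -0.0173 0 0 0 0;-1 0.0267 -0.0173 0 0 0 0;-1 0 0 0 0 0 -0.0505;-1 0 0 0 0 0 -0.0505;-1 0 0 0 0 0 -0.0505;-1 0 0 0 0 0 -0.0505;-1 0 0 0 0 0 -0.0505;-1 0 0 0 0 0 -0.0505;-1 0 0 0 0 0 0;-1 0 0 0 0 0 0'
python3 - <<'E'
from h import *
p,d,m=grab('wrist')
P=cloud(p,d,m); hsv=cv2.cvtColor(p,cv2.COLOR_RGB2HSV); H,S,V=[hsv[:,:,i].astype(int) for i in range(3)]
k=(H>22)&(H<35)&(S>140)&(V>70); print('yellow px in wrist',k.sum())
cv2.imwrite('pics/w3.png',p[:,:,::-1])
t=np.array([np.cos(np.radians(80.7)),np.sin(np.radians(80.7)),0]); C=np.array([.574,.295,0])
delta(C+(-.05-.145)*t+[0,0,.088],np.radians(80.7))
# second tray measurement: scene view, points on yellow at rim height
p,d,m=load('scene'); P=cloud(p,d,m); hsv=cv2.cvtColor(p,cv2.COLOR_RGB2HSV); H,S,V=[hsv[:,:,i].astype(int) for i in range(3)]
k=(H>22)&(H<35)&(S>140)&(V>70); v,u=np.nonzero(k); sel=(v>150)&(v<225)&(u>330)&(u<420); Q=P[v[sel],u[sel]]
top=Q[(Q[:,2]>.02)&(Q[:,2]<.034)]; rc=cv2.minAreaRect(Q[(Q[:,2]<.035)&(Q[:,2]>-.005)][:,:2].astype(np.float32)); print(len(Q),len(top),rc)
E
```

```text
clock: 6.42
tool_pos: [0.5239, -0.0111, 0.0881]
eef_rot: [0.762, 0.647, -0.0, -0.0]
contact_force: [0.2, -0.8, -1.9]
opening: 0.338
finger_force: 45.0
yellow px in wrist 1
clock 6.47 pos [ 0.524  -0.0112  0.0882] yaw 80.64 down [-1.e-03  1.e-04 -1.e+00] F [-0.46  0.11 -1.9 ] open 0.338
shift tool [ 0.1152 -0.0002  0.0002] turn z -0.0011
914 261 ((0.5679929256439209, 0.311478853225708), (0.16825933754444122, 0.17730878293514252), 81.32057189941406)
```

View pics/w3.png

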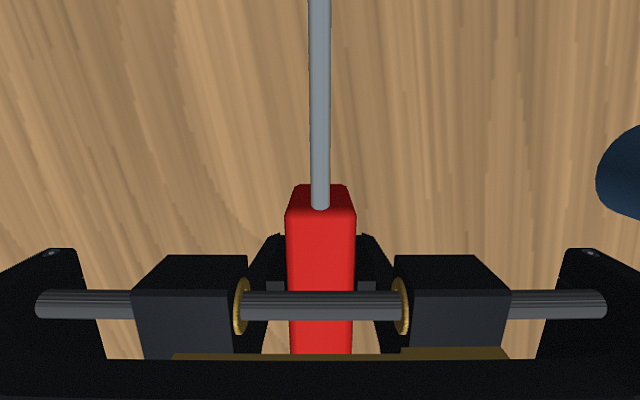

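Wrist view: only bench, rod and the mug's edge (620,170) are in sight, and the path ahead is clear. Advance the blade under the roof over the tray's free floor.

```bash
python3 -m inch '-1 0.023 0 0 0 0 0;-1 0.023 0 0 0 0 0;-1 0.023 0 0 0 0 0;-1 0.023 0 0 0 0 0;-1 0.023 0 0 0 0 0;-1 0 0 0 0 0 0;-1 0 0 0 0 0 0'
python3 - <<'E'
from h import *
p,d,m=grab('scene'); q,_,_=grab('top')
t=np.array([np.cos(np.radians(80.7)),np.sin(np.radians(80.7)),0]); C=np.array([.574,.295,0])
delta(C+(-.05-.145)*t+[0,0,.03],np.radians(80.7))
a=cv2.resize(p[100:240,300:480,::-1],(540,420),interpolation=cv2.INTER_CUBIC); b=cv2.resize(q[140:245,190:255,::-1],(260,420),interpolation=cv2.INTER_CUBIC)
cv2.imwrite('pics/s2.png',np.hstack([a,b]))
E
```

```text
clock: 7.05
tool_pos: [0.5427, 0.1043, 0.0884]
eef_rot: [0.761, 0.649, 0.0, -0.0]
contact_force: [-0.0, -0.2, -2.7]
opening: 0.333
finger_force: 45.0
clock 7.15 pos [0.5425 0.1011 0.0885] yaw 80.64 down [-8.0e-04 -1.2e-03 -1.0e+00] F [-0.79 -0.92 -2.65] open 0.338
shift tool [ 0.0015 -0.0002  0.0585] turn z -0.0011
```

View pics/s2.png

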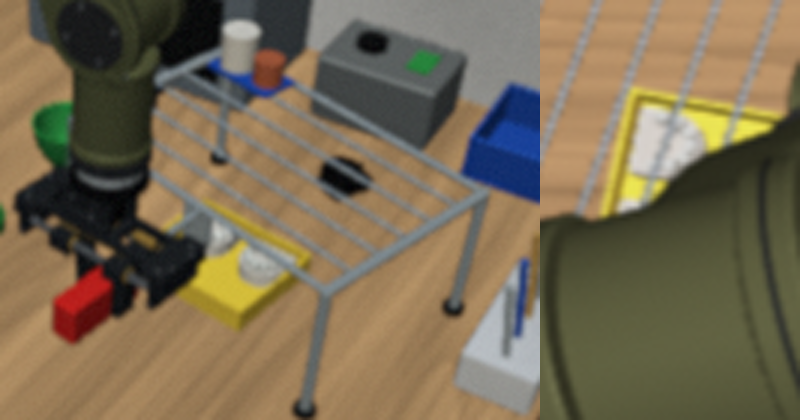

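The gripper stands in front of the rack. The blade is hidden behind it, with a grey edge just visible at (195,215). Lower in two stages, watching the vertical force.

```bash
python3 -m inch '-1 0.003 0 0.01 0 0 0;-1 0 0 0.01 0 0 0;-1 0 0 0.01 0 0 0;-1 0 0 0.005 0 0 0;-1 0 0 0 0 0 0'; python3 -m inch '-1 0 0 0.006 0 0 0;-1 0 0 0.006 0 0 0;-1 0 0 0.006 0 0 0;-1 0 0 0 0 0 0;-1 0 0 0 0 0 0'
```

```text
clock: 7.57
tool_pos: [0.5421, 0.1047, 0.0519]
eef_rot: [0.762, 0.647, -0.001, -0.001]
contact_force: [-0.8, -0.6, -2.3]
opening: 0.334
finger_force: 45.0
clock: 7.98
tool_pos: [0.5431, 0.1053, 0.0354]
eef_rot: [0.762, 0.648, -0.0, -0.0]
contact_force: [-0.6, 0.2, -3.1]
opening: 0.333
finger_force: 45.0
```

No upward force, and the foot is now below rim height. Lower slightly more, hold, and take up the slack gently.

```bash
python3 -m inch '-1 0 0 0.006 0 0 0;-1 0 0 0 0 0 0;-1 0 0 0 0 0 0;-1 0 0 0 0 0 0;-1 0 0 0 0 0 0'; python3 -m inch '-1 -0.003 0 0 0 0 0;-1 -0.003 0 0 0 0 0;-1 -0.003 0 0 0 0 0;-1 -0.003 0 0 0 0 0;-1 -0.004 0 0 0 0 0;-1 -0.004 0 0 0 0 0;-1 -0.004 0 0 0 0 0;-1 -0.004 0 0 0 0 0;-1 -0.004 0 0 0 0 0;-1 -0.004 0 0 0 0 0;-1 -0.004 0 0 0 0 0'
cat > tray.py <<'E'
from h import *
p,d,m=grab('top'); P=cloud(p,d,m); hsv=cv2.cvtColor(p,cv2.COLOR_RGB2HSV); H,S,V=[hsv[:,:,i].astype(int) for i in range(3)]
k=(H>22)&(H<35)&(S>140)&(V>70); k[:,:150]=0; k[:,420:]=0; v,u=np.nonzero(k); q=onplane(m,np.c_[u,v],.028)[:,:2]
rc=cv2.minAreaRect(q.astype(np.float32)); b=cv2.boxPoints(rc); print(len(u),'rect',np.round(rc[0],3),np.round(rc[1],3),round(rc[2],1))
f=np.array([.575,.1985]); X=np.array([.288,.958]); print('rack x past front of corners',np.round((b-f)@X,3),'y',np.round((b-f)@[-.958,.288],3))
delta([0,0,0],0); p,_,_=grab('scene')
import sys; cv2.imwrite('pics/%s.png'%sys.argv[1],cv2.resize(p[100:300,240:480,::-1],None,fx=3,fy=3,interpolation=cv2.INTER_CUBIC))
E
python3 tray.py d1
```

```text
clock: 8.4
tool_pos: [0.5435, 0.1054, 0.0299]
eef_rot: [0.762, 0.648, 0.0, 0.0]
contact_force: [0.3, -0.4, -2.3]
opening: 0.339
finger_force: 45.0
clock: 9.32
tool_pos: [0.5369, 0.0656, 0.0297]
eef_rot: [0.762, 0.648, 0.0, -0.0]
contact_force: [0.3, 2.6, -2.6]
opening: 0.336
finger_force: 45.0
96 rect [0.575 0.306] [0.053 0.151] 81.5
rack x past front of corners [0.066 0.088 0.141 0.119] y [ 0.102 -0.048 -0.04   0.109]
clock 9.37 pos [0.5366 0.0642 0.0297] yaw 80.65 down [-4.e-04 -9.e-04 -1.e+00] F [-0.35  1.42 -2.82] open 0.335
shift tool [-0.1505 -0.519   0.03  ] turn z 1.4077
```

View pics/d1.png

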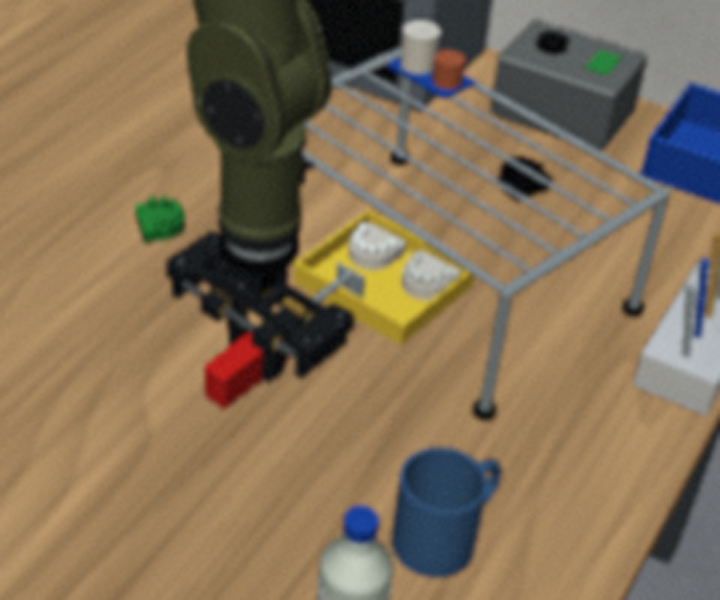

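The blade sits behind the front wall and the tray has come about 28 mm, straight, with casts upright (tray at (385,275), blade (350,278)). About 180 mm more is needed.

```bash
python3 -m inch '-1 -0.003 0 0 0 0 0;-1 -0.004 0 0 0 0 0;-1 -0.005 0 0 0 0 0;-1 -0.005 0 0 0 0 0;-1 -0.005 0 0 0 0 0;-1 -0.005 0 0 0 0 0;-1 -0.005 0 0 0 0 0;-1 -0.005 0 0 0 0 0;-1 -0.005 0 0 0 0 0;-1 -0.005 0 0 0 0 0;-1 -0.005 0 0 0 0 0;-1 -0.005 0 0 0 0 0;-1 -0.005 0 0 0 0 0;-1 -0.005 0 0 0 0 0;-1 -0.005 0 0 0 0 0;-1 -0.005 0 0 0 0 0;-1 -0.005 0 0 0 0 0;-1 -0.005 0 0 0 0 0;-1 -0.005 0 0 0 0 0;-1 -0.005 0 0 0 0 0'; python3 -m inch '-1 -0.005 0 0 0 0 0;-1 -0.005 0 0 0 0 0;-1 -0.005 0 0 0 0 0;-1 -0.005 0 0 0 0 0;-1 -0.005 0 0 0 0 0;-1 -0.005 0 0 0 0 0;-1 -0.005 0 0 0 0 0;-1 -0.005 0 0 0 0 0;-1 -0.005 0 0 0 0 0;-1 -0.005 0 0 0 0 0;-1 -0.005 0 0 0 0 0;-1 -0.005 0 0 0 0 0;-1 -0.005 0 0 0 0 0;-1 -0.005 0 0 0 0 0;-1 -0.005 0 0 0 0 0;-1 -0.004 0 0 0 0 0;-1 -0.003 0 0 0 0 0;-1 -0.002 0 0 0 0 0;-1 0 0 0 0 0 0;-1 0 0 0 0 0 0'
python3 tray.py d2
```

```text
clock: 11.08
tool_pos: [0.5211, -0.0304, 0.0297]
eef_rot: [0.762, 0.648, 0.0, -0.0]
contact_force: [0.6, 2.5, -2.0]
opening: 0.34
finger_force: 45.0
clock: 12.75
tool_pos: [0.5075, -0.1136, 0.0298]
eef_rot: [0.762, 0.647, -0.0, 0.0]
contact_force: [0.2, 0.1, -1.7]
opening: 0.337
finger_force: 45.0
1384 rect [0.541 0.089] [0.132 0.152] 81.0
rack x past front of corners [-0.191 -0.17  -0.039 -0.06 ] y [ 0.068 -0.083 -0.065  0.086]
clock 12.8 pos [ 0.5076 -0.1135  0.0298] yaw 80.68 down [ 1.e-04 -8.e-04 -1.e+00] F [ 0.32  0.9  -1.86] open 0.338
shift tool [ 0.0298 -0.5193  0.0296] turn z 1.4081
```

View pics/d2.png

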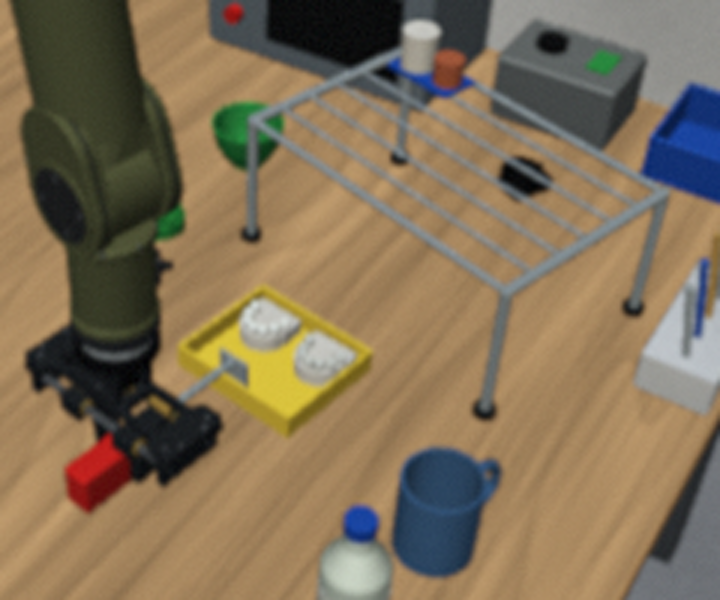

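The tray is fully out (rear corners 39–60 mm past the front edge), flat, with casts upright at (268,322) and (322,355). Ease off, lift, retreat, and lower the hook on free bench.

```bash
python3 -m inch '-1 0.003 0 0 0 0 0;-1 0.003 0 0 0 0 0;-1 0 0 -0.006 0 0 0;-1 0 0 -0.01 0 0 0;-1 0 0 -0.01 0 0 0;-1 0 0 -0.012 0 0 0;-1 0 0 -0.012 0 0 0;-1 0 0 0 0 0 0;-1 -0.02 0 0 0 0 0;-1 -0.025 0 0 0 0 0;-1 -0.025 0 0 0 0 0;-1 -0.025 0 0 0 0 0;-1 -0.02 0 0 0 0 0;-1 -0.02 0 0 0 0 0;-1 0 0 0 0 0 0;-1 0 0 0 0 0 0'; python3 -m inch '-1 0 0 0.015 0 0 0;-1 0 0 0.015 0 0 0;-1 0 0 0.015 0 0 0;-1 0 0 0.006 0 0 0;-1 0 0 0.005 0 0 0;-1 0 0 0.003 0 0 0;-1 0 0 0 0 0 0;-1 0 0 0 0 0 0'
```

```text
clock: 14.18
tool_pos: [0.4863, -0.2416, 0.0799]
eef_rot: [0.763, 0.646, -0.0, 0.0]
contact_force: [-0.2, 0.1, -2.1]
opening: 0.338
finger_force: 45.0
clock: 14.85
tool_pos: [0.4872, -0.24, 0.0211]
eef_rot: [0.762, 0.648, 0.0, 0.0]
contact_force: [-0.1, 0.0, -1.9]
opening: 0.343
finger_force: 45.0
```

```bash
python3 -m inch '-1 0 0 0.001 0 0 0;-1 0 0 0.001 0 0 0;-1 0 0 0 0 0 0;0 0 0 0 0 0 0;1 0 0 0 0 0 0;1 0 0 0 0 0 0;1 0 0 0 0 0 0;1 0 0 0 0 0 0;1 0 0 0 0 0 0;1 0 0 0 0 0 0;1 0 0 0 0 0 0;1 0 0 0 0 0 0'; python3 -m inch '1 0 0 -0.01 0 0 0;1 0 0 -0.02 0 0 0;1 0 0 -0.03 0 0 0;1 0 0 -0.03 0 0 0;1 0 0 -0.03 0 0 0;1 0 0 -0.03 0 0 0;1 0 0 -0.03 0 0 0;1 0 0 0 0 0 0;1 0 0 0 0 0 0'
python3 tray.py d3; python3 -c "
import cv2;from h import *
p,_,_=load('top'); q,_,_=load('scene'); cv2.imwrite('pics/fin.png',np.vstack([p[60:300,60:520,::-1],q[110:400,100:560,::-1]]))"
```

```text
clock: 15.85
tool_pos: [0.4869, -0.2401, 0.0187]
eef_rot: [0.762, 0.648, 0.0, -0.0]
contact_force: [0.2, -0.5, -0.8]
opening: 0.983
finger_force: 0.0
clock: 16.6
tool_pos: [0.4877, -0.2405, 0.2009]
eef_rot: [0.762, 0.648, 0.001, 0.002]
contact_force: [-0.1, 0.2, 0.2]
opening: 1.0
finger_force: 0.0
1411 rect [0.54  0.089] [0.132 0.152] 80.9
rack x past front of corners [-0.191 -0.171 -0.04  -0.06 ] y [ 0.068 -0.082 -0.065  0.086]
clock 16.65 pos [ 0.4868 -0.24    0.1994] yaw 80.72 down [ 1.e-03 -3.e-04 -1.e+00] F [ 0.24  0.67 -0.33] open 0.998
shift tool [ 0.1584 -0.5193  0.1988] turn z 1.4088
```

View pics/fin.png

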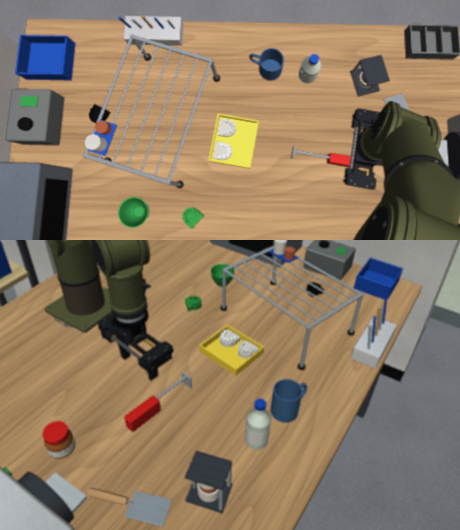

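The final view shows the tray with both casts upright at (233,140), clear of the rack. The hook lies flat on the bench at (325,157), off the tray, the gripper is clear above it, and the bystanders are where they were.

```bash
python3 -c "
from plant import r; print(r.finish_job())"
```

```text
the job is handed in; nothing more can be done
None
```

I dragged the tray straight out with the hook, set the hook down on the bench clear of it, and handed the job in; in the last pictures the tray is about 40 mm clear of the rack front with both casts upright, but no verdict came back.

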